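Lay the waxed strip on the drying rack

TASK

The longer of the two bevel-ended wooden strips has just been waxed: pick it up and lay it across both upright slats of the drying rack, along the rack and centred on it, so that it lies level and clear of the base. Set it down rather than dropping it, same face up, let go, and leave the shorter strip and the wax tin where they are.

Things in the scene. Friction and masses are not known exactly. Their poses are not given: they have to be found in the camera images.
- long_strip: The strip to lay on the rack: pale wood, 40 mm wide (its x) x 180 mm long (its y, at the underside) x 18 mm thick (its z), one end cut at a slant, about 80 g (it varies), loose. Origin at the centre of its underside; z up. It lies flat on the wooden ledge or metal rail at the right edge of the saw table (surface within 2 mm of z = 0).
- short_strip: A shorter strip of the same pale wood, to be left alone: 38 mm (x) x 120 mm (y) x 19 mm (z), one end cut at a slant, loose. Origin at the centre of its underside. It lies on the same ledge; which of the two strips is nearer the robot changes.
- drying_rack: Drying rack, fixed to the table: a plywood base 100 mm (its x) x 160 mm (its y), its top face 12 mm above the origin, with two upright pale wooden slats standing across it at y = -55 mm and y = +55 mm. Each slat is 8 mm thick (along y), 90 mm long (along x, centred), and its narrow top edge is 50 mm above the origin. Origin at the centre of the base's underside, z up. A strip on the rack lies along the rack's y, its underside 50 mm above the origin.
- wax_tin: Round flat wax tin, 71 mm across, 25 mm high, loose, to be left alone. Origin at the centre of its underside.

How it is judged:
At the end, for the whole second after the job is handed in: The long strip lies at rest on the top edges of both slats, level (within 3 degrees, the same face up), along the rack within 11 degrees, its centre within 20 mm of the rack's centre both along and across (x of long_strip in the frame of drying_rack between -0.02 and 0.02 m and y of long_strip in the frame of drying_rack between -0.02 and 0.02 m and z of long_strip in the frame of drying_rack between 0.046 and 0.055 m and angle between the y axis of long_strip and the y axis of drying_rack, either way round below 0.2 rad and angle between long_strip's own z axis and vertical below 0.06 rad and contact force between long_strip and drying_rack above 0.1 N and linear speed of long_strip below 0.02 m/s); the robot touches nothing.
It fails at once if the shorter strip is moved more than 30 mm (distance of short_strip from where it was at the start of the episode above 0.03 m).
It fails at once if the wax tin is moved more than 30 mm (distance of wax_tin from where it was at the start of the episode above 0.03 m).
It fails at once if the long strip is dropped (it falls free at more than 0.6 m/s) (linear speed of long_strip above 0.6 m/s and contact force between long_strip and anything else below 0.05 N).
It also fails if it takes over 34 s, if anything falls off the work surface, if the arm or the gripper's body presses on something with over 40 N, if the wrist force passes 120 N, or if a joint passes its speed limit or range.

ROBOT

A 6-joint arm with a two-finger parallel gripper is mounted at the origin on the work surface; the furniture and walls round the work are solid. World frame = base frame: x ahead of the robot, y to its left, z up, the work surface at z = 0. Lengths are in m, angles in rad, forces in N, time in s.
With the tool pointing down it reaches from about 0.275 to 0.825 m from the base axis. Payload 5.2 kg.
Tool frame: the origin (TCP) lies at the very end of the fingers, on their centre line; the grasp point (between the pads) lies ctrl.pinch_z behind it (ctrl.pinch_z is the distance from the TCP to the grasp point, in m); z points along the fingers, y is the line along which they close (so a half turn about z gives the same grasp; the last joint's range is limited). The gripper opens to 93 mm and grips with 3 to 60 N. Pads are 15 mm wide; open, the fingers measure 128 mm over their backs; the gripper's body (75 mm by 188 mm) begins 65 mm behind the grasp point.
Start: joints at [-1.525, 0.259, 1.535, -0, 1.348, -0.203], TCP at [0.135, -0.533, 0.219] pointing down, gripper open.
Joint ranges: [-3.14, 3.14], [-0.91, 2.08], [0.19, 2.58], [-1.22, 4.36], [0.22, 2.71], [-3.12, 3.12]. Speed limits (rad/s): [2.57, 2.57, 3.14, 3.14, 3.14, 3.14].

INTERFACE

Orientations are given as a unit quaternion [w, x, y, z].
In Python, from plant import ctrl, eyes gives the robot as it stands.
- The arm moves only by the tool move_arm, never from a script. Its argument "series" is a list of rows, each an object of numbers: "x", "y", "z": the shift along the tool's x, y, z in m; "rx", "ry", "rz": the turn, a rotation vector about the tool's x, y, z in degrees; "fingers": the opening, from 0 (shut) to 1 (fully open). A call has 1 to 12 rows; each row is the pose to reach, as a shift and turn from the pose commanded when the call began, along the tool's axes at that moment; what a row does not reach only later rows make up. A row lasts 1/12 s, in which the tool goes at most 41.7 mm and 7.16 degrees, less where a joint would pass 70% of its speed; a pose out of reach is approached as far as the arm can. A call with a gripper value outside its range is refused whole. The fingers move at their own pace and stop on an object; "squeeze" is the grip in N (left out, the last holds). Time passes only in rows, so rows that repeat a pose let the fingers close. It gives the time, the measured TCP pose, the force, the opening and the grip force at its end, in the units of the state.
- ctrl.read_state(): the state, without advancing time (a new reading comes with each control period).
- eyes.capture(name): name is "side" or "top"; returns (picture, depth): 420x560x3 uint8, blue, green, red; 420x560 float32, m along the optical axis (not along the pixel's ray), 0 where there is no reading.
- eyes.get_calibration(name): a dict with "intrinsics" (3x3 intrinsics, pixels), "R" (3x3) and "t" (3): a world point X has camera coordinates R X + t. Camera axes: x right, y down, z forward; pixel columns grow to the right and rows downward; lengths in m; the calibration is good to about 2 mm. A picture is of the moment at which its call begins. get_calibration takes no time and is no camera call.
- ctrl.finish_job(): hands the job in; it is judged then, once.
The state is a dict: "clock": time; "joint_pos": joint angles; "joint_vel": joint speeds; "joint_efforts": joint torques, N m; "position": TCP position; "ee_rot": TCP orientation; "contact_force": force on the tool from outside, world axes, zero at the start; "moment": the same for the moment, N m; "opening": opening from 0.0 (shut) to 1.0 (fully open); "gripper_force": force on a finger pad.
Only numpy, scipy, OpenCV 4.12 (cv2) and the standard library are available. Lean on these libraries where they do the work, as an engineer would, in place of code of your own. Each camera call takes 0.05 s, during which the arm holds its last target. There are 200 camera calls.

## Working session

There is one attempt and no reset: what is moved stays moved. The work goes in short steps, Python scripts to look and compute and a tool call to move; the robot and the scene stay as the last step left them, time stands still between calls to the robot, and variables do not carry over. Pictures are saved under pics/ and viewed, at most 10 in all, crops included, and the job is handed in when it is done.

Besides the shell and the picture viewer there is one more tool, called after "Request:" as a command line: name --argument value ..., lists and objects as JSON in quotes. move_arm: Moves the arm, as the interface text tells. Its arguments: {"type":"object","properties":{"series":{"type":"array","items":{"type":"object","properties":{"x":{"type":"number"},"y":{"type":"number"},"z":{"type":"number"},"rx":{"type":"number"},"ry":{"type":"number"},"rz":{"type":"number"},"fingers":{"type":"number"}}}},"squeeze":{"type":"number"}},"required":["series"]}

```bash
mkdir -p pics; cat > h.py <<'E'
import numpy as np, cv2
from plant import ctrl, eyes
def cap(n):
    p,d=eyes.capture(n); c=eyes.get_calibration(n); K=np.array(c['intrinsics']);R=np.array(c['R']);t=np.array(c['t'])
    v,u=np.mgrid[:420,:560]
    P=np.stack([(u-K[0,2])*d/K[0,0],(v-K[1,2])*d/K[1,1],d],-1)
    return p,d,(P-t)@R
E
python3 - <<'E'
from h import *
for n in ['top','side']:
    p,d,W=cap(n); cv2.imwrite(f'pics/{n}0.png',cv2.resize(p,(784,588),interpolation=cv2.INTER_CUBIC)); np.save(n+'0.npy',W)
s=ctrl.read_state(); print(s['position'],s['ee_rot'],s['opening'],ctrl.pinch_z,s['clock'])
E
```

```text
[ 0.13543241 -0.53253818  0.21788279] [-8.58135475e-04  9.92271237e-01  1.24084854e-01  6.43575434e-05] 1.0000303939978852 0.0188 0.1
```

View pics/top0.png

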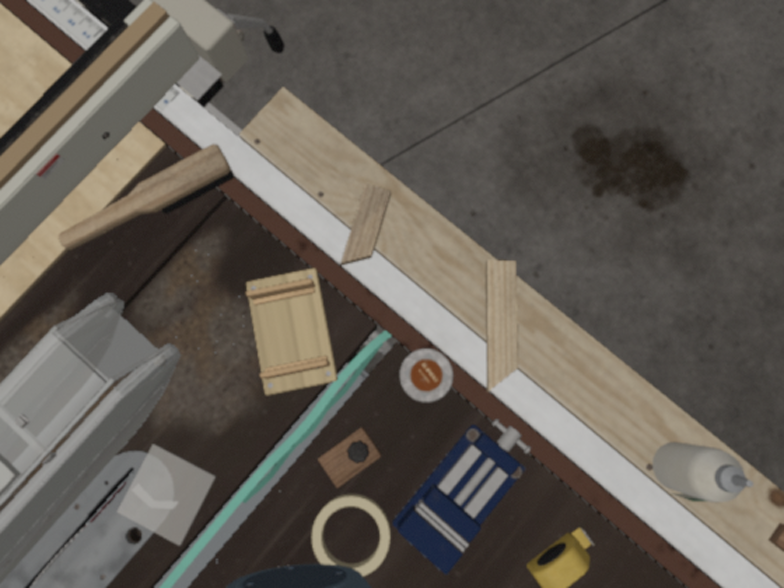

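View pics/side0.png

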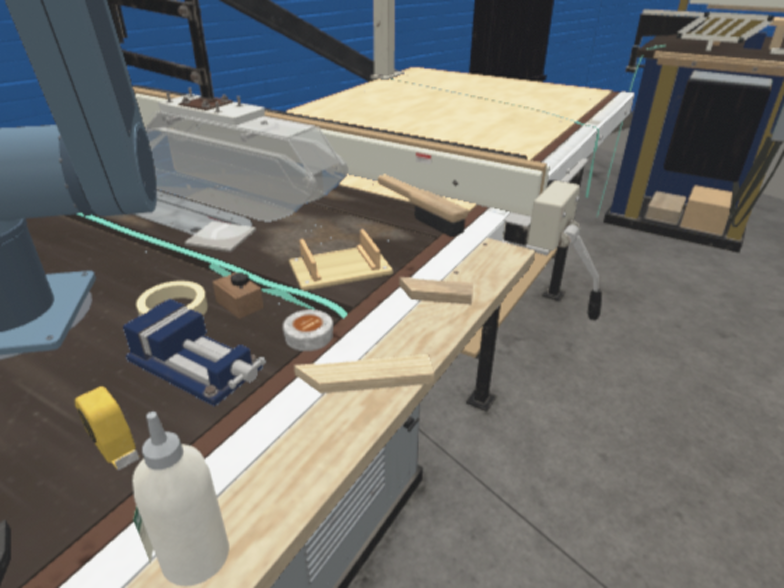

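The top view shows the long strip at about (502,325), the short strip at (367,225), the rack at (290,330) and the tin at (426,375), in enlarged pixels. The bevelled end of the long strip is at the bottom. Next I'll convert these to world coordinates.

```bash
python3 - <<'E'
from h import *
np.set_printoptions(precision=4,suppress=True)
W=np.load('top0.npy'); c=eyes.get_calibration('top');K=np.array(c['intrinsics']);R=np.array(c['R']);t=np.array(c['t'])
def ray(u,v,z):
    o=-R.T@t; d=R.T@np.linalg.inv(K)@[u/1.4,v/1.4,1]; return o+d*(z-o[2])/d[2]
print('cam',-R.T@t)
for nm,pts in dict(long=[(502,290),(502,325),(502,360)],short=[(367,225)],rack=[(290,330)],slats=[(282,290),(295,368)],tin=[(426,375)],ledge=[(560,330),(450,270)],rail=[(440,330)],black=[(290,578)]).items():
    for u,v in pts:
        a,b=int(v/1.4),int(u/1.4); print(nm,np.median(W[a-1:a+2,b-1:b+2].reshape(-1,3),0))
for nm,z,pts in [('long',.018,[(487,261),(516,261),(518,370),(488,388)]),('short',.019,[(372,185),(391,189),(370,258),(342,262)]),('rackbase',.012,[(247,282),(316,268),(335,378),(264,392)])]:
    for p in pts: print(nm,ray(*p,z))
# masks by height: slat tops, long strip
s=W[:,:,2]
for nm,(u0,u1,v0,v1),lo,hi in [('slatA',(240,330,265,310),.04,.06),('slatB',(250,345,345,395),.04,.06),('long',(475,530,250,400),.01,.03),('short',(335,400,175,272),.01,.03)]:
    m=np.zeros(s.shape,bool); m[int(v0/1.4):int(v1/1.4),int(u0/1.4):int(u1/1.4)]=1; m&=(s>lo)&(s<hi)
    P=W[m]; r=cv2.minAreaRect((P[:,:2]*1000).astype(np.float32)); print(nm,len(P),r,np.median(P[:,2]))
E
```

```text
cam [ 0.4236 -0.0911  0.895 ]
long [ 0.5684 -0.2377  0.0168]
long [ 0.5206 -0.2358  0.017 ]
long [ 0.4731 -0.2333  0.0177]
short [ 0.666  -0.0548  0.0196]
rack [0.5204 0.0524 0.0134]
slats [0.5708 0.0604 0.0395]
slats [0.4667 0.0407 0.0516]
tin [ 0.4559 -0.1311  0.0251]
ledge [ 0.515  -0.3194 -0.0017]
ledge [ 0.6031 -0.1698 -0.0018]
rail [ 0.518  -0.1533  0.0001]
black [0.2522 0.017  0.2204]
long [ 0.6091 -0.2202  0.018 ]
long [ 0.6083 -0.2601  0.018 ]
long [ 0.4592 -0.2552  0.018 ]
long [ 0.436  -0.2141  0.018 ]
short [ 0.7219 -0.063   0.019 ]
short [ 0.7154 -0.0897  0.019 ]
short [ 0.6165 -0.0588  0.019 ]
short [ 0.6116 -0.0199  0.019 ]
rackbase [0.5874 0.1134 0.012 ]
rackbase [0.6053 0.0171 0.012 ]
rackbase [ 0.4528 -0.009   0.012 ]
rackbase [0.4355 0.0874 0.012 ]
slatA 246 ((574.024169921875, 63.14239501953125), (8.971136093139648, 89.11447143554688), 11.108698844909668) 0.05091337269967114
slatB 231 ((465.8386535644531, 42.970977783203125), (8.135052680969238, 89.72431945800781), 10.636212348937988) 0.05094579561990732
long 1843 ((523.1110229492188, -236.05874633789062), (40.84876251220703, 178.78663635253906), 88.08934020996094) 0.01744059295358132
short 1070 ((664.1775512695312, -52.199241638183594), (38.669647216796875, 119.0864486694336), 72.32137298583984) 0.018586279070386447
```

```bash
python3 - <<'E'
from h import *
W=np.concatenate([np.load('top0.npy').reshape(-1,3),np.load('side0.npy').reshape(-1,3)])
P=np.load('top0.npy').reshape(-1,3)
def box(n,P,x0,x1,y0,y1,z=0.06):
    q=P[(P[:,0]>x0)&(P[:,0]<x1)&(P[:,1]>y0)&(P[:,1]<y1)&(P[:,2]>z)]
    print(n,len(q), q.min(0).round(3) if len(q) else '', q.max(0).round(3) if len(q) else '')
box('bottle',P,.2,.5,-.6,-.35)
box('grasp',P,.42,.62,-.36,-.12,.03)
box('rackzone',P,.4,.64,-.08,.19)
box('wide',P,.35,.7,-.25,.25)
E
```

```text
bottle 1755 [ 0.3   -0.484  0.06 ] [ 0.363 -0.426  0.188]
grasp 0  
rackzone 203 [0.467 0.175 0.078] [0.495 0.19  0.136]
wide 4304 [ 0.351 -0.091  0.06 ] [0.536 0.25  0.895]
```

Request:
move_arm --series '[{"z": -0.03, "fingers": 1}, {"x": 0.03, "y": -0.012, "z": -0.06}, {"x": 0.07, "y": -0.03, "z": -0.07, "rz": 5}, {"x": 0.11, "y": -0.047, "z": -0.07, "rz": 10}, {"x": 0.15, "y": -0.064, "z": -0.07, "rz": 16}, {"x": 0.19, "y": -0.081, "z": -0.07, "rz": 16}, {"x": 0.23, "y": -0.098, "z": -0.07, "rz": 16}, {"x": 0.27, "y": -0.116, "z": -0.07, "rz": 16}, {"x": 0.31, "y": -0.133, "z": -0.07, "rz": 16}, {"x": 0.35, "y": -0.15, "z": -0.05, "rz": 16}, {"x": 0.385, "y": -0.165, "z": -0.03, "rz": 16}, {"x": 0.42, "y": -0.18, "z": 0, "rz": 16}]' --squeeze 20

```text
$.series[0]: bad value
```

```bash
cat >> h.py <<'E'
from scipy.spatial.transform import Rotation as Ro
def to(x,y,z,yaw):
    s=ctrl.read_state(); q=s['ee_rot']; R=Ro.from_quat([q[1],q[2],q[3],q[0]])
    a=np.radians(yaw); T=np.array([[np.cos(a),np.sin(a),0],[np.sin(a),-np.cos(a),0],[0,0,-1]])
    d=R.inv().apply(np.array([x,y,z])-s['position']); r=(R.inv()*Ro.from_matrix(T)).as_rotvec(degrees=True)
    print('t',s['clock'],'pos',s['position'].round(4),'d',d.round(4),'r',r.round(2),'F',s['contact_force'].round(1),s['opening'],s['gripper_force'])
E
python3 -c "
from h import *
to(.522,-.2365,.06,-2)"
```

```text
t 0.1 pos [ 0.1354 -0.5325  0.2179] d [ 0.4475 -0.1915  0.1584] r [-1.000e-01 -1.000e-02  1.626e+01] F [-1.  -0.3  1. ] 1.0000303939978852 0.0
```

Request:
move_arm --series '[{"x": 0, "y": 0, "z": -0.03, "rx": 0, "ry": 0, "rz": 0, "fingers": 1.0}, {"x": 0.03, "y": -0.012, "z": -0.06, "rx": 0, "ry": 0, "rz": 0, "fingers": 1.0}, {"x": 0.07, "y": -0.03, "z": -0.07, "rx": 0, "ry": 0, "rz": 5, "fingers": 1.0}, {"x": 0.11, "y": -0.047, "z": -0.07, "rx": 0, "ry": 0, "rz": 10, "fingers": 1.0}, {"x": 0.15, "y": -0.064, "z": -0.07, "rx": 0, "ry": 0, "rz": 16, "fingers": 1.0}, {"x": 0.19, "y": -0.081, "z": -0.07, "rx": 0, "ry": 0, "rz": 16, "fingers": 1.0}, {"x": 0.23, "y": -0.098, "z": -0.07, "rx": 0, "ry": 0, "rz": 16, "fingers": 1.0}, {"x": 0.27, "y": -0.116, "z": -0.07, "rx": 0, "ry": 0, "rz": 16, "fingers": 1.0}, {"x": 0.31, "y": -0.133, "z": -0.07, "rx": 0, "ry": 0, "rz": 16, "fingers": 1.0}, {"x": 0.35, "y": -0.15, "z": -0.05, "rx": 0, "ry": 0, "rz": 16, "fingers": 1.0}, {"x": 0.385, "y": -0.165, "z": -0.03, "rx": 0, "ry": 0, "rz": 16, "fingers": 1.0}, {"x": 0.42, "y": -0.18, "z": 0, "rx": 0, "ry": 0, "rz": 16, "fingers": 1.0}]' --squeeze 20

```text
clock: 1.1
position: [0.4813, -0.2684, 0.2355]
ee_rot: [0.001, 1.0, -0.015, 0.001]
contact_force: [0.4, -0.8, -0.6]
opening: 0.997
gripper_force: 0.0
```

```bash
python3 -c "
from h import *
to(.522,-.2365,.06,-2)"
```

```text
t 1.1 pos [ 0.4813 -0.2684  0.2355] d [ 0.0393 -0.0334  0.1755] r [ 0.1  -0.15  0.3 ] F [ 0.4 -0.8 -0.6] 0.9970928275917922 0.0
```

Request:
move_arm --series '[{"x": 0.012, "y": -0.01, "z": 0.03, "rx": 0, "ry": 0, "rz": 0, "fingers": 1.0}, {"x": 0.024, "y": -0.018, "z": 0.065, "rx": 0, "ry": 0, "rz": 0.3, "fingers": 1.0}, {"x": 0.024, "y": -0.018, "z": 0.1, "rx": 0, "ry": 0, "rz": 0.3, "fingers": 1.0}, {"x": 0.024, "y": -0.018, "z": 0.13, "rx": 0, "ry": 0, "rz": 0.3, "fingers": 1.0}, {"x": 0.024, "y": -0.018, "z": 0.155, "rx": 0, "ry": 0, "rz": 0.3, "fingers": 1.0}, {"x": 0.024, "y": -0.018, "z": 0.155, "rx": 0, "ry": 0, "rz": 0.3, "fingers": 1.0}, {"x": 0.024, "y": -0.018, "z": 0.155, "rx": 0, "ry": 0, "rz": 0.3, "fingers": 1.0}, {"x": 0.024, "y": -0.018, "z": 0.155, "rx": 0, "ry": 0, "rz": 0.3, "fingers": 1.0}]'

```text
clock: 1.77
position: [0.5044, -0.2532, 0.0811]
ee_rot: [0.001, 1.0, -0.018, 0.001]
contact_force: [0.5, -0.4, -0.0]
opening: 1.0
gripper_force: 0.0
```

```bash
python3 -c "
from h import *
to(.522,-.2365,.004,-2)
p,d,W=cap('side'); cv2.imwrite('pics/s1.png',cv2.resize(p[180:330,180:380],(800,600)))"
```

```text
t 1.7667 pos [ 0.5044 -0.2532  0.0811] d [ 0.0169 -0.0174  0.0772] r [ 0.06 -0.08 -0.05] F [ 0.5 -0.4 -0. ] 0.9997862567711343 0.0
```

View pics/s1.png

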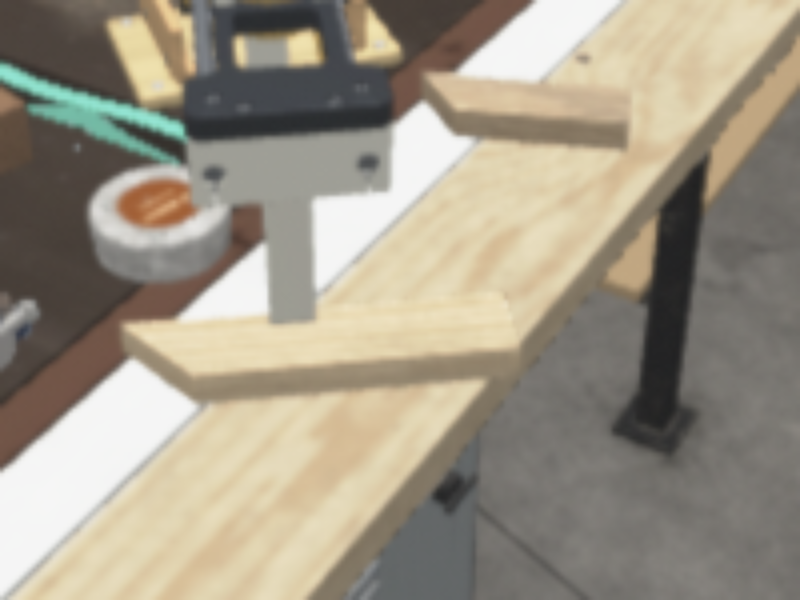

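The gripper is above the long strip (finger tip at crop (290,320)), and the short strip and tin are clear. I'll correct the offset, descend and grip.

Request:
move_arm --series '[{"x": 0.01, "y": -0.01, "z": 0.015, "rx": 0, "ry": 0, "rz": 0, "fingers": 1.0}, {"x": 0.017, "y": -0.0175, "z": 0.035, "rx": 0, "ry": 0, "rz": 0, "fingers": 1.0}, {"x": 0.017, "y": -0.0175, "z": 0.055, "rx": 0, "ry": 0, "rz": 0, "fingers": 1.0}, {"x": 0.017, "y": -0.0175, "z": 0.07, "rx": 0, "ry": 0, "rz": 0, "fingers": 1.0}, {"x": 0.017, "y": -0.0175, "z": 0.077, "rx": 0, "ry": 0, "rz": 0, "fingers": 1.0}, {"x": 0.017, "y": -0.0175, "z": 0.077, "rx": 0, "ry": 0, "rz": 0, "fingers": 1.0}, {"x": 0.017, "y": -0.0175, "z": 0.077, "rx": 0, "ry": 0, "rz": 0, "fingers": 1.0}, {"x": 0.017, "y": -0.0175, "z": 0.077, "rx": 0, "ry": 0, "rz": 0, "fingers": 1.0}]'

```text
clock: 2.48
position: [0.5223, -0.2366, 0.0046]
ee_rot: [0.001, 1.0, -0.018, 0.001]
contact_force: [-0.1, -0.6, 0.5]
opening: 0.998
gripper_force: 0.0
```

```bash
python3 -c "
from h import *
to(.522,-.2365,.004,-2)"
```

```text
t 2.4833 pos [ 0.5223 -0.2366  0.0046] d [-0.0003 -0.0001  0.0006] r [ 0.09 -0.14 -0.06] F [-0.1 -0.6  0.5] 0.997792431927088 0.0
```

Request:
move_arm --series '[{"z": 0.001, "x": 0, "y": 0, "rx": 0, "ry": 0, "rz": 0, "fingers": 0.3}, {"z": 0.001, "x": 0, "y": 0, "rx": 0, "ry": 0, "rz": 0, "fingers": 0.3}, {"z": 0.001, "x": 0, "y": 0, "rx": 0, "ry": 0, "rz": 0, "fingers": 0.3}, {"z": 0.001, "x": 0, "y": 0, "rx": 0, "ry": 0, "rz": 0, "fingers": 0.3}, {"z": 0.001, "x": 0, "y": 0, "rx": 0, "ry": 0, "rz": 0, "fingers": 0.3}, {"z": 0.001, "x": 0, "y": 0, "rx": 0, "ry": 0, "rz": 0, "fingers": 0.3}, {"z": 0.001, "x": 0, "y": 0, "rx": 0, "ry": 0, "rz": 0, "fingers": 0.3}, {"z": 0.001, "x": 0, "y": 0, "rx": 0, "ry": 0, "rz": 0, "fingers": 0.3}, {"z": 0.001, "x": 0, "y": 0, "rx": 0, "ry": 0, "rz": 0, "fingers": 0.3}, {"z": 0.001, "x": 0, "y": 0, "rx": 0, "ry": 0, "rz": 0, "fingers": 0.3}]' --squeeze 30

```text
clock: 3.32
position: [0.5213, -0.2359, 0.0019]
ee_rot: [0.0, 1.0, -0.018, 0.0]
contact_force: [-1.1, -0.8, 0.3]
opening: 0.423
gripper_force: 30.0
```

Request:
move_arm --series '[{"z": -0.008, "x": 0, "y": 0, "rx": 0, "ry": 0, "rz": 0, "fingers": 0.3}, {"z": -0.02, "x": 0, "y": 0, "rx": 0, "ry": 0, "rz": 0, "fingers": 0.3}, {"z": -0.04, "x": 0, "y": 0, "rx": 0, "ry": 0, "rz": 0, "fingers": 0.3}, {"z": -0.06, "x": 0, "y": 0, "rx": 0, "ry": 0, "rz": 0, "fingers": 0.3}, {"z": -0.08, "x": 0, "y": 0, "rx": 0, "ry": 0, "rz": 0, "fingers": 0.3}, {"z": -0.1, "x": 0, "y": 0, "rx": 0, "ry": 0, "rz": 0, "fingers": 0.3}, {"z": -0.11, "x": 0, "y": 0, "rx": 0, "ry": 0, "rz": 0, "fingers": 0.3}, {"z": -0.11, "x": 0, "y": 0, "rx": 0, "ry": 0, "rz": 0, "fingers": 0.3}, {"z": -0.11, "x": 0, "y": 0, "rx": 0, "ry": 0, "rz": 0, "fingers": 0.3}, {"z": -0.11, "x": 0, "y": 0, "rx": 0, "ry": 0, "rz": 0, "fingers": 0.3}]'

```text
clock: 4.15
position: [0.5205, -0.2351, 0.1107]
ee_rot: [-0.001, 1.0, -0.018, -0.001]
contact_force: [0.1, 0.1, -1.3]
opening: 0.429
gripper_force: 30.0
```

```bash
python3 -c "
from h import *
to(.520,.053,.112,10.5)
p,d,W=cap('side'); np.save('s2.npy',W); cv2.imwrite('pics/s2.png',cv2.resize(p[130:310,160:400],(800,600)))"
```

```text
t 4.15 pos [ 0.5205 -0.2351  0.1107] d [-0.0107 -0.2879 -0.0009] r [ -0.08   0.09 -12.55] F [ 0.1  0.1 -1.3] 0.4290535096396499 29.991671363823116
```

View pics/s2.png

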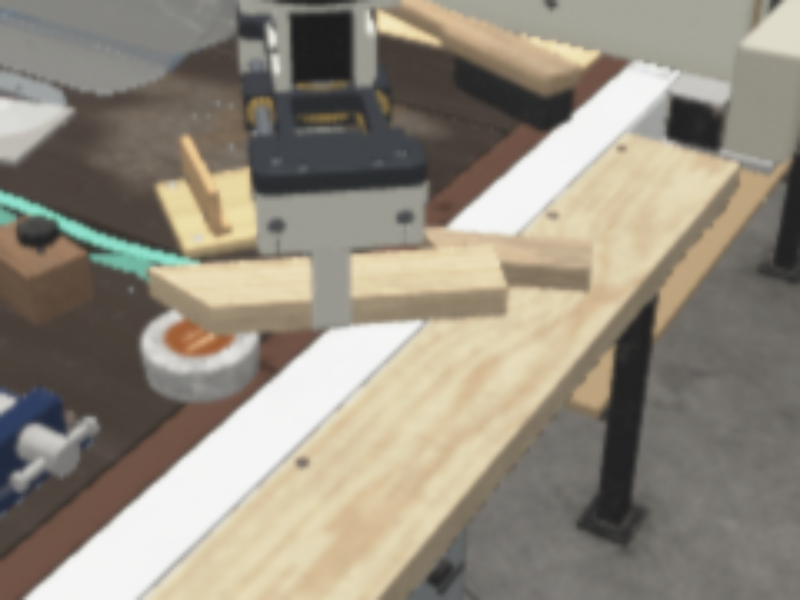

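The strip is held level at mid-length (finger at crop (330,285), strip from 150 to 505). Now moving it over the rack.

Request:
move_arm --series '[{"x": 0, "y": -0.015, "z": 0, "rx": 0, "ry": 0, "rz": -1, "fingers": 0.3}, {"x": -0.002, "y": -0.045, "z": 0, "rx": 0, "ry": 0, "rz": -2, "fingers": 0.3}, {"x": -0.003, "y": -0.08, "z": 0, "rx": 0, "ry": 0, "rz": -4, "fingers": 0.3}, {"x": -0.005, "y": -0.115, "z": 0, "rx": 0, "ry": 0, "rz": -6, "fingers": 0.3}, {"x": -0.006, "y": -0.15, "z": 0, "rx": 0, "ry": 0, "rz": -8, "fingers": 0.3}, {"x": -0.008, "y": -0.185, "z": 0, "rx": 0, "ry": 0, "rz": -10, "fingers": 0.3}, {"x": -0.009, "y": -0.22, "z": 0, "rx": 0, "ry": 0, "rz": -11.5, "fingers": 0.3}, {"x": -0.01, "y": -0.25, "z": 0, "rx": 0, "ry": 0, "rz": -12.5, "fingers": 0.3}, {"x": -0.011, "y": -0.275, "z": 0, "rx": 0, "ry": 0, "rz": -12.5, "fingers": 0.3}, {"x": -0.011, "y": -0.288, "z": 0, "rx": 0, "ry": 0, "rz": -12.5, "fingers": 0.3}, {"x": -0.011, "y": -0.288, "z": 0, "rx": 0, "ry": 0, "rz": -12.5, "fingers": 0.3}, {"x": -0.011, "y": -0.288, "z": 0, "rx": 0, "ry": 0, "rz": -12.5, "fingers": 0.3}]'

```text
clock: 5.2
position: [0.5195, 0.0538, 0.111]
ee_rot: [-0.0, 0.996, 0.093, -0.001]
contact_force: [0.1, 0.2, -1.7]
opening: 0.427
gripper_force: 30.0
```

```bash
python3 -c "
from h import *
to(.520,.053,.112,10.5)
p,d,W=cap('side'); cv2.imwrite('pics/s3.png',cv2.resize(p[110:260,140:340],(800,600)))
p,d,T=cap('top')
for n,X in (('side',W),('top',T)):
    P=X.reshape(-1,3); m=(abs(P[:,0]-.52)<.11)&(abs(P[:,1]-.053)<.06)&(P[:,2]>.1)&(P[:,2]<.135)
    a=np.radians(10.5); s=(P-[.52,.053,0])@[np.cos(a),np.sin(a),0]
    w=(P-[.52,.053,0])@[-np.sin(a),np.cos(a),0]
    k=m&(abs(s)>.02)&(abs(w)<.03)
    print(n,k.sum(), s[k].min(),s[k].max(),w[k].min(),w[k].max())
    for lo in np.arange(-.1,.1,.02):
        q=k&(s>=lo)&(s<lo+.02)
        if q.sum()>5: print(round(lo,2),q.sum(),np.percentile(P[q,2],[5,50,95]).round(4),np.percentile(w[q],[2,98]).round(3))
"
```

```text
t 5.2 pos [0.5195 0.0538 0.111 ] d [ 0.0003  0.0009 -0.001 ] r [-0.02  0.1   0.12] F [ 0.1  0.2 -1.7] 0.4274192953495047 29.991640937514603
side 814 -0.08963472146162438 0.09007837263515937 -0.023308012257926343 0.021961125581937864
-0.1 41 [0.1106 0.1196 0.1278] [0.008 0.021]
-0.08 117 [0.1117 0.1236 0.128 ] [-0.016  0.018]
-0.06 130 [0.1119 0.1263 0.1282] [-0.021  0.017]
-0.04 125 [0.1117 0.1264 0.1282] [-0.021  0.017]
0.02 115 [0.111  0.1257 0.1278] [-0.021  0.017]
0.04 116 [0.1114 0.1258 0.1277] [-0.022  0.018]
0.06 111 [0.1112 0.1257 0.1275] [-0.021  0.019]
0.08 59 [0.1113 0.1258 0.1273] [-0.022  0.015]
top 853 -0.08855950578720759 0.09080790795975924 -0.018964609037729015 0.021697674531945526
-0.1 31 [0.1132 0.1262 0.1289] [0.011 0.022]
-0.08 201 [0.1164 0.1274 0.1293] [-0.012  0.021]
-0.06 304 [0.1246 0.1274 0.1298] [-0.018  0.021]
-0.04 272 [0.1249 0.1274 0.1294] [-0.018  0.021]
0.06 36 [0.1146 0.1254 0.1291] [-0.019 -0.014]
0.08 7 [0.1113 0.1164 0.123 ] [-0.019 -0.019]
```

View pics/s3.png

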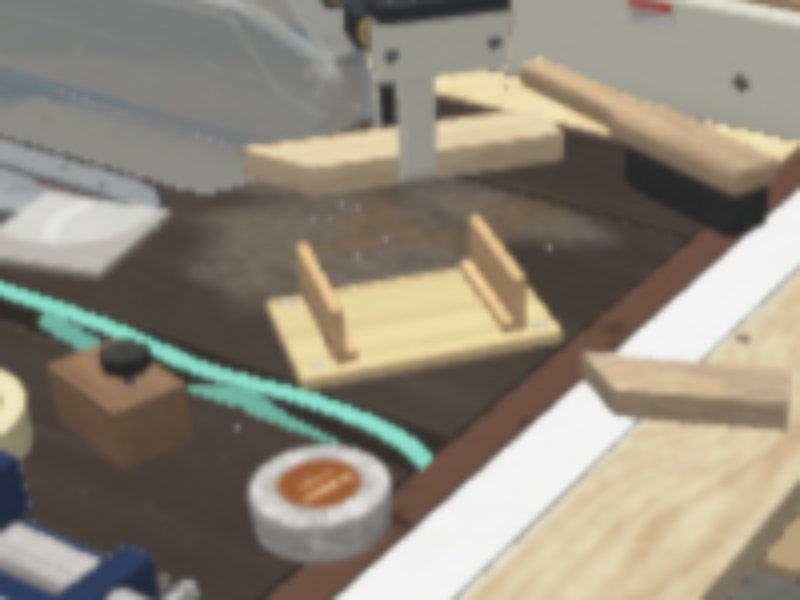

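The strip hangs level and centred over the rack (crop (400,155) above the slats at (325,300) and (495,270)). Its underside is about 0.109 m and the slat tops about 0.0505 m. I'll lower by 54 mm, then creep.

Request:
move_arm --series '[{"x": 0, "y": 0.001, "z": 0.01, "rx": 0, "ry": 0, "rz": 0, "fingers": 0.3}, {"x": 0, "y": 0.001, "z": 0.025, "rx": 0, "ry": 0, "rz": 0, "fingers": 0.3}, {"x": 0, "y": 0.001, "z": 0.038, "rx": 0, "ry": 0, "rz": 0, "fingers": 0.3}, {"x": 0, "y": 0.001, "z": 0.046, "rx": 0, "ry": 0, "rz": 0, "fingers": 0.3}, {"x": 0, "y": 0.001, "z": 0.051, "rx": 0, "ry": 0, "rz": 0, "fingers": 0.3}, {"x": 0, "y": 0.001, "z": 0.054, "rx": 0, "ry": 0, "rz": 0, "fingers": 0.3}, {"x": 0, "y": 0.001, "z": 0.0545, "rx": 0, "ry": 0, "rz": 0, "fingers": 0.3}, {"x": 0, "y": 0.001, "z": 0.055, "rx": 0, "ry": 0, "rz": 0, "fingers": 0.3}, {"x": 0, "y": 0.001, "z": 0.055, "rx": 0, "ry": 0, "rz": 0, "fingers": 0.3}, {"x": 0, "y": 0.001, "z": 0.055, "rx": 0, "ry": 0, "rz": 0, "fingers": 0.3}]'

```text
clock: 6.13
position: [0.5211, 0.0515, 0.0574]
ee_rot: [0.0, 0.996, 0.091, 0.001]
contact_force: [0.4, 0.3, -0.9]
opening: 0.428
gripper_force: 30.0
```

Request:
move_arm --series '[{"x": 0, "y": 0, "z": 0.0005, "rx": 0, "ry": 0, "rz": 0, "fingers": 0.3}, {"x": 0, "y": 0, "z": 0.001, "rx": 0, "ry": 0, "rz": 0, "fingers": 0.3}, {"x": 0, "y": 0, "z": 0.0015, "rx": 0, "ry": 0, "rz": 0, "fingers": 0.3}, {"x": 0, "y": 0, "z": 0.002, "rx": 0, "ry": 0, "rz": 0, "fingers": 0.3}, {"x": 0, "y": 0, "z": 0.002, "rx": 0, "ry": 0, "rz": 0, "fingers": 0.3}]'

```text
clock: 6.55
position: [0.5206, 0.0516, 0.0548]
ee_rot: [0.0, 0.996, 0.091, -0.0]
contact_force: [0.1, -0.1, -0.8]
opening: 0.426
gripper_force: 30.0
```

Request:
move_arm --series '[{"x": 0, "y": 0, "z": 0.0005, "rx": 0, "ry": 0, "rz": 0, "fingers": 0.3}, {"x": 0, "y": 0, "z": 0.001, "rx": 0, "ry": 0, "rz": 0, "fingers": 0.3}, {"x": 0, "y": 0, "z": 0.001, "rx": 0, "ry": 0, "rz": 0, "fingers": 0.3}, {"x": 0, "y": 0, "z": 0.001, "rx": 0, "ry": 0, "rz": 0, "fingers": 0.3}]'

```text
clock: 6.88
position: [0.5207, 0.0515, 0.0539]
ee_rot: [0.0, 0.996, 0.091, 0.0]
contact_force: [-1.2, 0.7, 0.4]
opening: 0.428
gripper_force: 30.0
```

Request:
move_arm --series '[{"x": 0, "y": 0, "z": 0.0005, "rx": 0, "ry": 0, "rz": 0, "fingers": 0.3}, {"x": 0, "y": 0, "z": 0.001, "rx": 0, "ry": 0, "rz": 0, "fingers": 0.3}, {"x": 0, "y": 0, "z": 0.001, "rx": 0, "ry": 0, "rz": 0, "fingers": 0.3}, {"x": 0, "y": 0, "z": 0.001, "rx": 0, "ry": 0, "rz": 0, "fingers": 0.3}]'

```text
clock: 7.22
position: [0.5207, 0.0515, 0.0538]
ee_rot: [0.0, 0.996, 0.091, 0.0]
contact_force: [-3.4, 1.0, 8.5]
opening: 0.425
gripper_force: 30.0
```

```bash
python3 -c "
from h import *
to(.520,.053,.052,10.5)
p,d,W=cap('side'); cv2.imwrite('pics/s4.png',cv2.resize(p[120:240,160:320],(800,600)))"
```

```text
t 7.2167 pos [0.5207 0.0515 0.0538] d [-0.0005 -0.0016  0.0018] r [ 0.01 -0.03 -0.04] F [-3.4  1.   8.5] 0.42512015353239496 29.997204802930355
```

View pics/s4.png

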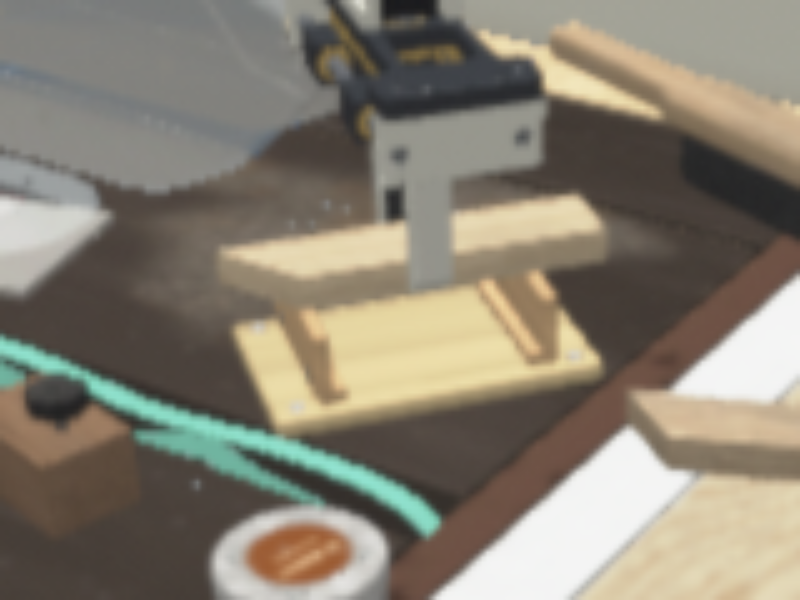

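The strip rests on both slats (undersides at crop (300,300) and (520,270)), with 8.5 N contact. I'll relax the pressure, open and retreat.

Request:
move_arm --series '[{"x": 0, "y": 0, "z": -0.0008, "rx": 0, "ry": 0, "rz": 0, "fingers": 0.42}, {"x": 0, "y": 0, "z": -0.0008, "rx": 0, "ry": 0, "rz": 0, "fingers": 0.5}, {"x": 0, "y": 0, "z": -0.0008, "rx": 0, "ry": 0, "rz": 0, "fingers": 0.6}, {"x": 0, "y": 0, "z": -0.0008, "rx": 0, "ry": 0, "rz": 0, "fingers": 0.7}, {"x": 0, "y": 0, "z": -0.0008, "rx": 0, "ry": 0, "rz": 0, "fingers": 0.8}, {"x": 0, "y": 0, "z": -0.0008, "rx": 0, "ry": 0, "rz": 0, "fingers": 0.9}, {"x": 0, "y": 0, "z": -0.0008, "rx": 0, "ry": 0, "rz": 0, "fingers": 0.9}, {"x": 0, "y": 0, "z": -0.0008, "rx": 0, "ry": 0, "rz": 0, "fingers": 0.9}]'

```text
clock: 7.93
position: [0.5207, 0.0515, 0.0536]
ee_rot: [-0.0, 0.996, 0.091, -0.0]
contact_force: [-0.2, -0.0, 0.0]
opening: 0.873
gripper_force: 0.0
```

Request:
move_arm --series '[{"x": 0, "y": 0, "z": -0.01, "rx": 0, "ry": 0, "rz": 0, "fingers": 0.9}, {"x": 0, "y": 0, "z": -0.03, "rx": 0, "ry": 0, "rz": 0, "fingers": 0.9}, {"x": 0, "y": 0, "z": -0.055, "rx": 0, "ry": 0, "rz": 0, "fingers": 0.9}, {"x": 0, "y": 0, "z": -0.08, "rx": 0, "ry": 0, "rz": 0, "fingers": 0.9}, {"x": 0, "y": 0, "z": -0.1, "rx": 0, "ry": 0, "rz": 0, "fingers": 0.9}, {"x": 0, "y": 0, "z": -0.11, "rx": 0, "ry": 0, "rz": 0, "fingers": 0.9}, {"x": 0, "y": 0, "z": -0.11, "rx": 0, "ry": 0, "rz": 0, "fingers": 0.9}, {"x": 0, "y": 0, "z": -0.11, "rx": 0, "ry": 0, "rz": 0, "fingers": 0.9}]'

```text
clock: 8.6
position: [0.5207, 0.0515, 0.1638]
ee_rot: [0.0, 0.996, 0.091, 0.0]
contact_force: [0.2, 0.0, -0.9]
opening: 0.902
gripper_force: 0.0
```

```bash
python3 -c "
from h import *
to(.520,.053,.16,10.5)
p,d,W=cap('side'); cv2.imwrite('pics/s5.png',cv2.resize(p[110:260,140:340],(800,600)))
P=W.reshape(-1,3); m=(abs(P[:,0]-.52)<.12)&(abs(P[:,1]-.053)<.07)&(P[:,2]>.064)&(P[:,2]<.075)
Q=P[m]; print(m.sum(),cv2.minAreaRect((Q[:,:2]*1000).astype(np.float32)))
A=np.c_[Q[:,:2]-[.52,.053],np.ones(len(Q))]; print(np.linalg.lstsq(A,Q[:,2],rcond=None)[0])"
```

```text
t 8.6 pos [0.5207 0.0515 0.1638] d [-0.0004 -0.0016  0.0038] r [ 0.01 -0.04 -0.05] F [ 0.2  0.  -0.9] 0.9016812239557868 0.0
692 ((521.2890625, 50.20834732055664), (179.952880859375, 45.182674407958984), 9.306326866149902)
[-0.00149691  0.04658976  0.06947049]
```

View pics/s5.png

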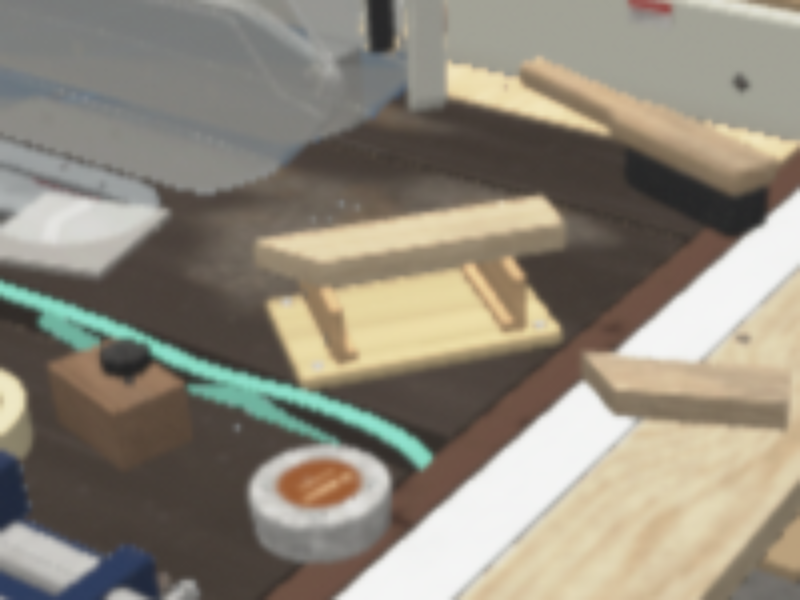

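The strip lies on both slats, centred (within about 3 mm) and aligned (about 1°). The gripper is clear, and the tin and short strip are untouched. Handing in.

```bash
python3 -c "
from plant import ctrl
print(ctrl.finish_job())"
```

```text
the job is handed in; nothing more can be done
None
```

I laid the long strip across both slats and handed the job in at about 8.7 s; it measured within about 3 mm of centre and about 1° off the rack's axis. It was set down in contact before release and looked level, the short strip and wax tin were left alone, and the hand-in call gave no verdict.

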